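Show the reference disc to the bench camera in the swing mirror

ROBOT

A 6-joint arm with a two-finger parallel gripper is mounted at the origin on the work surface. World frame = base frame: x ahead of the robot, y to its left, z up, the work surface at z = 0. Lengths are in m, angles in rad, forces in N, time in s.
With the tool pointing down it reaches from about 0.325 to 0.9 m from the base axis. Payload 3.5 kg.
Tool frame: the origin (TCP) lies between the finger pads; the fingertips stand 8 mm ahead of it and the grasp point (between the pads) lies 11 mm behind it; z points along the fingers, y is the direction in which the jaws open and shut (so a half turn about z gives the same grasp; the last joint's range is limited). The gripper opens to 85 mm and grips with 20 to 120 N. Pads are 22 mm wide; open, the fingers measure 114 mm over their backs; the gripper's body (76 mm by 85 mm) begins 54 mm behind the grasp point. The pads swing forward as they close: fully open they stand 13 mm farther back than shut.
Start: joints at [1.173, 0.276, -0.026, 1.268, 0, 1.467], TCP at [0.182, 0.598, 0.239] pointing down, gripper open.
Joint ranges: [-3.12, 3.12], [-0.85, 1.88], [-1.08, 1.24], [-1.95, 2.15], [-1.57, 1.53], [-3.14, 3.14]. Speed limits (rad/s): [2.57, 2.57, 3.14, 3.14, 3.14, 3.14].

INTERFACE

Orientations are given as [roll, pitch, yaw] about the fixed x, y, z axes, in that order (R = Rz(yaw) Ry(pitch) Rx(roll)).
In Python, from rig import bot gives the robot as it stands.
- The arm moves only by the tool apply_moves, never from a script. Its argument "motion" is a list that holds one entry, the list of rows, each a list of 5 numbers: the closure, from -1 (fully open) to 1 (shut), then the shift along the world's x, y, z in m, then the turn about the world's z in rad. In form: [[[gripper, tx, ty, tz, roll], ...]]. A call has 1 to 20 rows; each row is the pose to reach, as a shift and turn from the pose commanded when the call began; what a row does not reach only later rows make up. A row lasts 1/12 s, in which the tool goes at most 41.7 mm and 7.16 degrees, less where a joint would pass 70% of its speed; a pose out of reach is approached as far as the arm can. A call with a gripper value outside its range is refused whole. The fingers move at their own pace and stop on an object; "newtons" is the grip in N (left out, the last holds). Time passes only in rows, so rows that repeat a pose let the fingers close. It gives the time, the measured TCP pose, the force and the opening at its end, in the units of the state.
- bot.get_state(): the state, without advancing time (a new reading comes with each control period).
- bot.grab_frame(name): name is "scene" or "side" or "wrist"; returns a dict with "frame" (384x512x3 uint8, blue, green, red), "fx", "fy", "cx", "cy" (pixels), "dist" ([k1, k2, p1, p2, k3] as OpenCV has them; the pictures are not rectified), "T" (4x4, takes a point from camera to world coordinates). Camera axes: x right, y up, looking along -z (the intrinsics and any distortion apply to the point x, -y, -z); pixel columns grow to the right and rows downward; lengths in m; the calibration is good to about 2 mm. A picture is of the moment at which its call begins. There is no depth.
- bot.finish_job(): hands the job in, once; it reports no verdict.
The state is a dict: "time_s": time; "qpos": joint angles; "joint_vel": joint speeds; "joint_efforts": joint torques, N m; "tcp_pos": TCP position; "orientation": TCP orientation; "ft_force": force on the tool from outside, world axes, zero at the start; "torque": the same for the moment, N m; "finger_gap": opening from 0.0 (shut) to 1.0 (fully open).
Only numpy, scipy, OpenCV 4.12 (cv2) and the standard library are available. Lean on these libraries where they do the work, as an engineer would, in place of code of your own. Each camera call takes 0.05 s, during which the arm holds its last target.

TASK

Lay the red-dotted disc flat, dot up, in the middle of the round green sample pad and let go of it; then take the mirror's orange turning bar and turn the mirror until the small bench camera, which looks at the middle of the mirror, sees that disc centred left-to-right in it. The mirror springs back when released, so finish still gripping the bar, holding the mirror steady at that angle; leave the blue-dotted disc, jar, bottle and beaker where they are.

Things in the scene. Friction and masses are not known exactly. Their poses are not given: they have to be found in the camera images.
- red_disc: white ceramic disc with a red dot in the middle of its upper face, 44 mm diameter, 6 mm thick, 25 g, lying loose on the table; origin at the centre of its underside, z up. It is picked and laid on the pad
- pad: fixed round sample pad, all green, 60 mm diameter, flat top (54 mm across) 14 mm above the table, no rim; it stands about 170 to 240 mm from the mirror's axis; origin at the centre of its underside, on the table
- station: fixed station: blue base plate 310 x 80 x 10 mm, mirror near one end, white bench camera (top 230 mm up) on a post at the other. Origin on the table, on the mirror's vertical turning axis; x points level from the mirror to the camera, z up. The lens, at x = 165 mm and 177 mm up, looks straight along -x and down at the middle of the mirror (on the axis, 107 mm up)
- mirror (a joint): turn of the mirror about its upright axis, rad, 0 at rest, growing clockwise seen from above, stops at 0 and 1.6; rightly turned it reads 0.6 to 1.3. A spring (0.06 N m/rad, 0.006 N m at 0) returns it to 0. Upright flat silver mirror 56 mm wide, 82 mm tall, black frame, face on the axis; the face looks along station x turned by 0.175 - joint (anticlockwise positive)
- bar (a point): centre of the orange turning bar on top of the mirror, on the turning axis, 203 mm above the table: 14 mm thick, 44 mm long, 26 mm tall (top at 216 mm). It turns with the mirror: x axis = its thickness and the way the mirror's face looks, y axis = its length, in the mirror's plane. Grip it across its thickness from above; a thin stem is below it, the frame's top at 152 mm
- sight (a point): invisible point on the camera's line of sight after the mirror, 200 mm (level) from the axis, 20 mm above the table; x points level along that line away from the mirror, y to its left. By the law of reflection it leaves the axis along station x turned by 2 x (0.175 - mirror), so it turns twice as far as the mirror; aimed rightly, it passes over the disc
- blue_disc: decoy: same disc, with a blue dot; stays where it is; origin at the centre of its underside
- amber_jar: amber glass jar with orange lid, 60 mm diameter, 70 mm tall, origin at the centre of its underside; stays where it is
- wash_bottle: white bottle with red cap, 60 mm diameter, 150 mm tall, origin at the centre of its underside; stays where it is
- beaker: glass beaker, 66 mm diameter, 75 mm tall, origin at the centre of its underside; stays where it is
Things that resemble listed ones, but are neither listed nor needed, are in the scene too. Leave any brown or pink look-alike of the red_disc alone.

How it is judged:
On the way:
1. the red-dotted disc lies flat on the pad, within 12 mm of its middle, let go (horizontal distance between red_disc and pad below 0.012 m and z of red_disc in the frame of pad between 0.011 and 0.017 m and angle between red_disc's own z axis and vertical below 0.1 rad and contact force between the fingers and red_disc below 0.1 N), for 0.3 s.
At the end, for the whole second after the job is handed in: Red-dotted disc flat on the pad, within 12 mm of its middle, untouched; the camera's reflected line of sight passes within 22 mm (a disc radius) left or right of the disc's centre; fingers hold the turning bar (over 1 N), mirror still (below 0.05 rad/s) (all of step 1 and y of red_disc in the frame of sight between -0.022 and 0.022 m and x of red_disc in the frame of sight above -0.1 m and contact force between the fingers and mirror_c3 above 1 N and velocity of joint mirror between -0.05 and 0.05 rad/s); the arm keeps its last pose, push and grip.
It fails at once if the blue-dotted disc is moved by more than 20 mm (distance of blue_disc from where it was at the start of the episode above 0.02 m).
It fails at once if the amber jar is moved by more than 20 mm (distance of amber_jar from where it was at the start of the episode above 0.02 m).
It fails at once if the wash bottle is moved by more than 20 mm (distance of wash_bottle from where it was at the start of the episode above 0.02 m).
It fails at once if the beaker is moved by more than 20 mm (distance of beaker from where it was at the start of the episode above 0.02 m).
It also fails if it takes over 48 s, if anything falls off the work surface, if the arm or the gripper's body presses on something with over 40 N, if the wrist force passes 120 N, or if a joint passes its speed limit or range.

## Working session

There is one attempt and no reset: what is moved stays moved. The work goes in short steps, Python scripts to look and compute and a tool call to move; the robot and the scene stay as the last step left them, time stands still between calls to the robot, and variables do not carry over. Pictures are saved under pics/ and viewed, and the job is handed in when it is done.

Besides the shell and the picture viewer there is one more tool, called after "Emit:" in YAML: its name, and indented under it one key for each argument. apply_moves: Moves the arm, as the interface text tells. Its arguments: {"type":"object","properties":{"motion":{"type":"array","items":{"type":"array","items":{"type":"array","items":{"type":"number"}}}},"newtons":{"type":"number"}},"required":["motion"]}

```bash
mkdir -p pics; ls; cat > h.py <<'E'
import numpy as np, cv2, pickle
from rig import bot
def grab(n,tag):
    f=bot.grab_frame(n); cv2.imwrite(f'pics/{tag}.png',f['frame']); pickle.dump(f,open(f'pics/{tag}.pkl','wb')); return f
def load(tag): return pickle.load(open(f'pics/{tag}.pkl','rb'))
def K(f): return np.array([[f['fx'],0,f['cx']],[0,f['fy'],f['cy']],[0,0,1.]])
def pix2w(f,uv,z):
    p=cv2.undistortPoints(np.array(uv,float).reshape(-1,1,2),K(f),np.array(f['dist'],float)).reshape(-1,2)
    d=np.c_[p[:,0],-p[:,1],-np.ones(len(p))]@f['T'][:3,:3].T
    o=f['T'][:3,3]; s=(z-o[2])/d[:,2]; return o+s[:,None]*d
def w2pix(f,P):
    P=np.array(P,float).reshape(-1,3); c=(P-f['T'][:3,3])@f['T'][:3,:3]; c=c*[1,-1,-1]
    return cv2.projectPoints(c,np.zeros(3),np.zeros(3),K(f),np.array(f['dist'],float))[0].reshape(-1,2)
E
python3 - <<'E'
from h import *
for n in ['scene','side','wrist']:
    f=grab(n,n+'0'); f['T']=np.array(f['T']); print(n,f['fx'],f['dist'],f['T'].round(3).tolist())
print(bot.get_state())
E
```

```text
pics
scene 458.4233890664954 [0.05556619 0.         0.         0.         0.        ] [[0.643, -0.55, 0.533, 1.284], [0.766, 0.475, -0.433, -0.557], [-0.015, 0.687, 0.727, 1.088], [0.0, 0.0, 0.0, 1.0]]
side 410.6102913217993 [0.05113785 0.         0.         0.         0.        ] [[-0.928, 0.216, -0.304, 0.265], [-0.373, -0.541, 0.754, 0.753], [-0.001, 0.813, 0.582, 0.729], [0.0, 0.0, 0.0, 1.0]]
wrist 306.6109315315623 [-0.03413168  0.          0.          0.          0.        ] [[0.291, -0.904, -0.312, 0.102], [0.957, 0.275, 0.096, 0.622], [-0.001, -0.327, 0.945, 0.373], [0.0, 0.0, 0.0, 1.0]]
{'time_s': 0.15, 'qpos': array([ 1.17259258e+00,  2.77002306e-01, -2.75465721e-02,  1.26799255e+00,
       -1.04825730e-05,  1.46741682e+00]), 'joint_vel': array([-0.00245848, -0.00181585,  0.00353567, -0.00027497,  0.00069724,
        0.00038895]), 'joint_efforts': array([ 1.09442881e-04, -4.46057832e+01,  2.95638674e+01,  1.05081379e-02,
       -1.23808704e-04, -2.98510614e-06]), 'tcp_pos': array([0.18137932, 0.59749098, 0.2383983 ]), 'orientation': array([-3.13985579e+00, -1.69659904e-04,  2.84676827e+00]), 'ft_force': array([-0.34560333,  0.49649538, -0.00457598]), 'torque': array([ 0.0466526 , -0.01696011, -0.02050805]), 'finger_gap': 1.0003305123034112}
```

View pics/scene0.png

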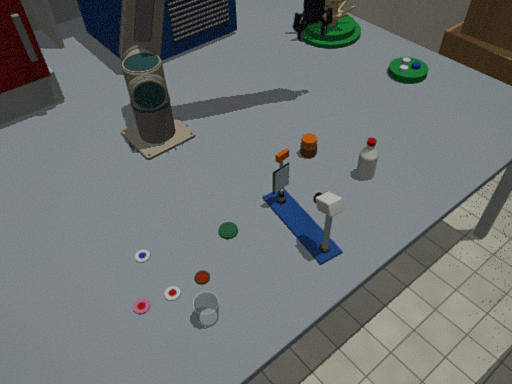

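View pics/side0.png

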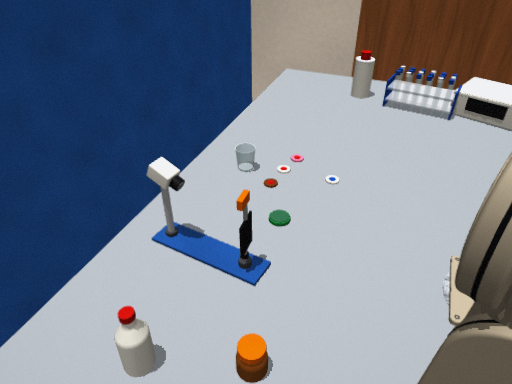

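View pics/wrist0.png

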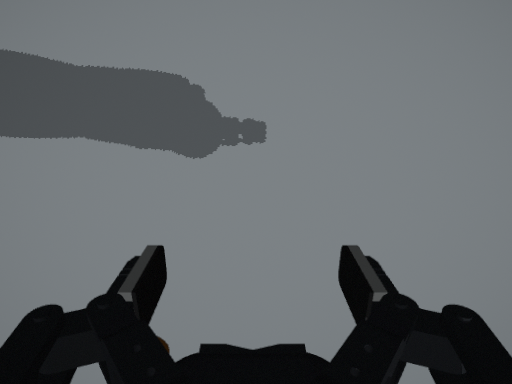

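Scene picture: candidates are the white/red disc (172,293), pink/red look-alike (142,306), brown (202,277) and white/blue (142,256). The pad is at (228,230), the bar at (282,155) and the beaker at (206,309). The white disc with the red dot at (172,293) fits the description; I'll confirm it in a crop and measure.

```bash
python3 - <<'E'
from h import *
s=load('scene0');d=load('side0')
a=cv2.resize(s['frame'][210:340,110:250],None,fx=4,fy=4,interpolation=cv2.INTER_CUBIC)
b=cv2.resize(d['frame'][130:285,140:350],None,fx=3.5,fy=3.5,interpolation=cv2.INTER_CUBIC)
cv2.imwrite('pics/c1.png',a);cv2.imwrite('pics/c2.png',b)
def cen(f,box,fn):
    x0,y0,x1,y1=box;hsv=cv2.cvtColor(f['frame'],cv2.COLOR_BGR2HSV)
    m=np.zeros(hsv.shape[:2],np.uint8);m[y0:y1,x0:x1]=fn(hsv[y0:y1,x0:x1].astype(int))*255
    n,l,st,c=cv2.connectedComponentsWithStats(m);i=1+st[1:,4].argmax();return c[i],st[i].tolist()
red=lambda h:((h[...,0]<10)|(h[...,0]>170))&(h[...,1]>110)&(h[...,2]>60)
grn=lambda h:(abs(h[...,0]-65)<22)&(h[...,1]>90)
blu=lambda h:(abs(h[...,0]-115)<15)&(h[...,1]>120)
org=lambda h:(abs(h[...,0]-10)<8)&(h[...,1]>150)&(h[...,2]>60)
for nm,f,bx in [('scene',s,dict(red=(160,284,184,302),pad=(212,218,244,244),blue=(132,248,152,264),bar=(272,145,292,164),pink=(130,297,153,315),brown=(192,268,213,286))),('side',d,dict(red=(275,162,293,176),pad=(262,205,298,230),blue=(322,172,342,187),bar=(232,186,254,212),pink=(288,152,306,164),brown=(262,176,280,190)))]:
    for k,b in bx.items():
        fn=grn if k=='pad' else blu if k=='blue' else org if k=='bar' else red
        z=dict(pad=.013,bar=.203).get(k,.006)
        try:
            c,st=cen(f,b,fn);print(nm,k,c.round(1),st,pix2w(f,c,z).round(4)[0])
        except Exception as e: print(k,e)
E
```

```text
scene red [172.  292.1] [169, 289, 7, 7, 38] [ 0.6125 -0.3242  0.006 ]
scene pad [227.9 230.2] [219, 222, 19, 17, 250] [ 0.5453 -0.083   0.013 ]
scene blue [141.8 254.9] [139, 253, 7, 5, 29] [ 0.4507 -0.3238  0.006 ]
scene bar [282.  155.1] [276, 149, 13, 14, 113] [0.5563 0.1203 0.203 ]
scene pink [140.8 305.5] [136, 302, 10, 8, 63] [ 0.5931 -0.4084  0.006 ]
scene brown [201.6 276.5] [198, 273, 9, 8, 56] [ 0.6242 -0.2352  0.006 ]
side red [283.5 168.1] [281, 167, 6, 3, 16] [ 0.6113 -0.3263  0.006 ]
side pad [279.  217.7] [269, 210, 21, 16, 275] [ 0.5371 -0.0736  0.013 ]
side blue [331.9 178.6] [329, 177, 7, 4, 17] [ 0.4504 -0.325   0.006 ]
side bar [242.5 200. ] [237, 190, 12, 21, 183] [0.5568 0.1187 0.203 ]
side pink [296.9 156.6] [294, 155, 7, 4, 23] [ 0.5928 -0.4122  0.006 ]
side brown [270.5 181.8] [267, 179, 8, 6, 35] [ 0.6229 -0.2367  0.006 ]
```

View pics/c1.png

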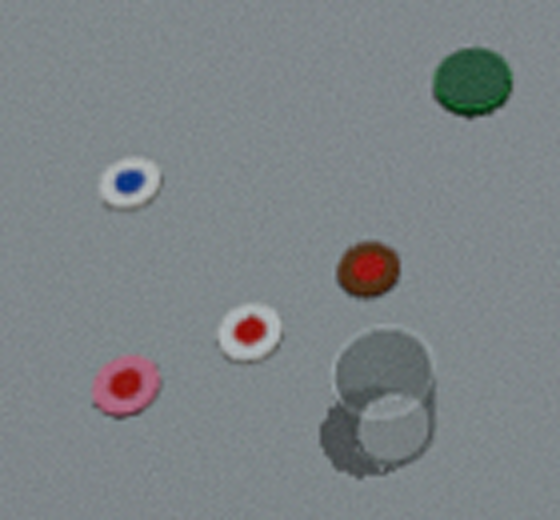

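View pics/c2.png

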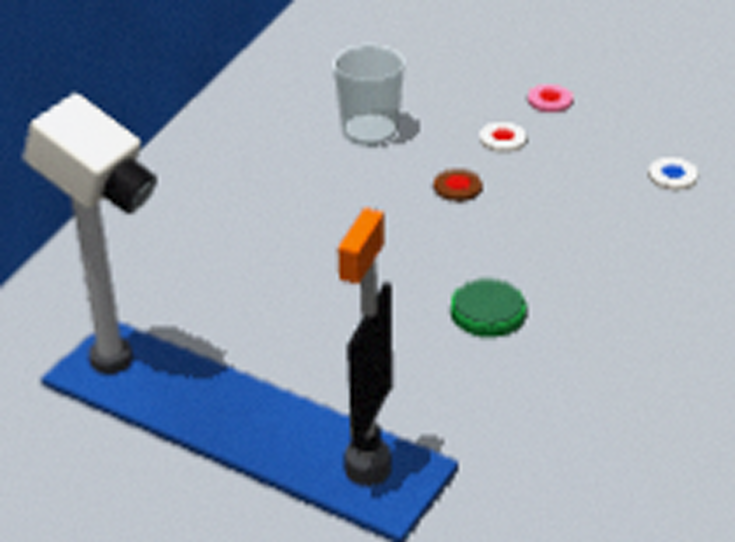

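The crop confirms the white disc with the red dot at scene (172,293). Both views agree on it to within 2 mm: (0.612,-0.325). Next I need the station's orientation and the beaker.

```bash
python3 - <<'E'
from h import *
for t,bk in [('scene0',(255,185,345,262)),('side0',(145,222,275,280))]:
    f=load(t);hsv=cv2.cvtColor(f['frame'],cv2.COLOR_BGR2HSV).astype(int);x0,y0,x1,y1=bk
    m=(abs(hsv[...,0]-112)<10)&(hsv[...,1]>150);k=np.zeros_like(m);k[y0:y1,x0:x1]=1;m&=k
    n,l,st,c=cv2.connectedComponentsWithStats(m.astype(np.uint8));
    ys,xs=np.nonzero(m&np.isin(l,[i for i in range(1,n) if st[i,4]>40]))
    P=pix2w(f,np.c_[xs,ys],.008)[:,:2].astype(np.float32)
    r=cv2.minAreaRect(P*1000);print(t,r,cv2.boxPoints(r).round().tolist())
s=load('scene0');d=load('side0')
print('beaker base',pix2w(s,(208,316),0)[0],pix2w(d,(246,167),0)[0])
print('beaker rim',pix2w(s,(206,301),.075)[0],pix2w(d,(245.5,149),.075)[0])
print('post foot',pix2w(s,(325,247),.015)[0],pix2w(d,(171,231),.015)[0])
print('cam top c',pix2w(s,(330,203),.22)[0],pix2w(d,(165,173),.22)[0])
E
```

```text
scene0 ((661.9442138671875, 104.35619354248047), (79.41283416748047, 308.7333679199219), 81.62239837646484) [[503.0, 88.0], [809.0, 43.0], [820.0, 121.0], [515.0, 166.0]]
side0 ((659.810546875, 104.672119140625), (82.78951263427734, 309.7123718261719), 81.78573608398438) [[501.0, 86.0], [807.0, 42.0], [819.0, 124.0], [512.0, 168.0]]
beaker base [ 0.73090167 -0.29027914  0.        ] [ 0.73147164 -0.29578927  0.        ]
beaker rim [ 0.73233846 -0.28863797  0.075     ] [ 0.72699831 -0.28497157  0.075     ]
post foot [0.7799836  0.09172779 0.015     ] [0.78048943 0.08477859 0.015     ]
cam top c [0.78676865 0.07740208 0.22      ] [0.74998324 0.11160814 0.22      ]
```

Emit:
apply_moves:
  motion:
    - [[-1,0.04,-0.08,0,0.1],[-1,0.08,-0.16,0,0.2],[-1,0.1,-0.2,0,0.3],[-1,0.12,-0.24,0,0.4],[-1,0.14,-0.28,0,0.5],[-1,0.15,-0.32,0,0.6],[-1,0.17,-0.36,0,0.7],[-1,0.19,-0.4,0,0.8],[-1,0.21,-0.44,0,0.9],[-1,0.23,-0.48,0,0.99],[-1,0.24,-0.52,0,0.99],[-1,0.26,-0.56,0,0.99],[-1,0.28,-0.6,0,0.99],[-1,0.3,-0.64,0,0.99],[-1,0.32,-0.68,0,0.99],[-1,0.34,-0.72,0,0.99],[-1,0.35,-0.76,0,0.99],[-1,0.37,-0.8,0,0.99],[-1,0.38,-0.82,0,0.99],[-1,0.38,-0.82,0,0.99]]

```text
time_s: 1.82
tcp_pos: [0.5288, -0.1509, 0.239]
orientation: [3.141, -0.0, -2.447]
ft_force: [0.8, 1.1, 0.6]
finger_gap: 1.003
```

Emit:
apply_moves:
  motion:
    - [[-1,0,0,0,0],[-1,0,0,0,0],[-1,0,0,0,0],[-1,0,0,0,0]]

```text
time_s: 2.15
tcp_pos: [0.5278, -0.1477, 0.239]
orientation: [3.14, -0.0, -2.445]
ft_force: [-0.1, 1.2, 0.1]
finger_gap: 0.999
```

```bash
python3 - <<'E'
from h import *
s=bot.get_state();print(s['time_s'],s['tcp_pos'],s['orientation'])
f=grab('wrist','w1')
print(w2pix(f,[[.612,-.325,.006],[.541,-.078,.014]]))
E
```

```text
2.15 [ 0.52782796 -0.14768819  0.23897197] [ 3.14024665e+00 -4.45507722e-04 -2.44544911e+00]
[[ 92.07750888 110.38525474]
 [288.42751387 194.79096913]]
```

View pics/w1.png

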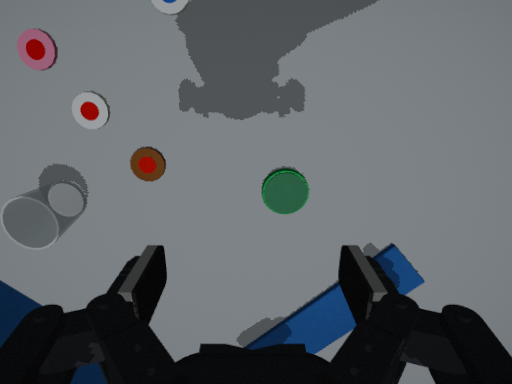

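The wrist view shows the target (90,110), the brown disc (148,164), the pink one (36,49) and the pad (285,191). I'll refine the disc and pad positions from it.

```bash
cat >> h.py <<'E'
def cen(f,box,fn):
    x0,y0,x1,y1=box;hsv=cv2.cvtColor(f['frame'],cv2.COLOR_BGR2HSV)
    m=np.zeros(hsv.shape[:2],np.uint8);m[y0:y1,x0:x1]=fn(hsv[y0:y1,x0:x1].astype(int))*255
    n,l,st,c=cv2.connectedComponentsWithStats(m);i=1+st[1:,4].argmax();return c[i],(l==i)
red=lambda h:((h[...,0]<10)|(h[...,0]>170))&(h[...,1]>110)&(h[...,2]>60)
grn=lambda h:(abs(h[...,0]-65)<22)&(h[...,1]>90)
def topc(f,box,fn,z):
    c,m=cen(f,box,fn);ys,xs=np.nonzero(m);P=pix2w(f,np.c_[xs,ys],z)[:,:2]*1000
    (cc,r)=cv2.minEnclosingCircle(P.astype(np.float32));return c,P.mean(0),cc,r
E
python3 - <<'E'
from h import *
f=load('w1')
print(topc(f,(70,90,110,130),red,.006))
wht=lambda h:(h[...,2]>165)|red(h)
print(topc(f,(65,85,115,135),wht,.006))
print(topc(f,(250,160,320,222),grn,.014)); 
print(topc(f,(250,160,320,222),lambda h:grn(h)&(h[...,1]<175),.014))
cv2.imwrite('pics/c3.png',cv2.resize(f['frame'][155:225,245:325],None,fx=7,fy=7))
E
```

```text
(array([ 89.24427481, 110.54580153]), array([ 614.34942133, -327.53426695]), (614.57861328125, -327.63623046875), 10.894006729125977)
(array([ 89.24427481, 110.54580153]), array([ 614.34942133, -327.53426695]), (614.57861328125, -327.63623046875), 10.894006729125977)
(array([284.7259303 , 190.84878913]), array([540.1937031 , -84.96551979]), (540.7948608398438, -84.7987289428711), 30.646198272705078)
(array([285.20588235, 192.83572453]), array([541.75942763, -82.75907992]), (543.0321044921875, -81.85917663574219), 28.416725158691406)
```

View pics/c3.png

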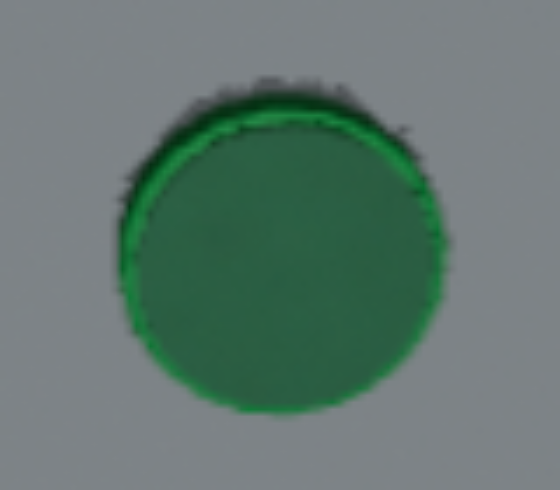

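Emit:
apply_moves:
  motion:
    - [[-1,0.02,-0.035,-0.01,0],[-1,0.04,-0.07,-0.03,0],[-1,0.06,-0.105,-0.05,0],[-1,0.075,-0.14,-0.06,0],[-1,0.085,-0.178,-0.08,0],[-1,0.085,-0.178,-0.1,0],[-1,0.085,-0.178,-0.12,0],[-1,0.085,-0.178,-0.12,0],[-1,0.085,-0.178,-0.12,0],[-1,0.085,-0.178,-0.12,0]]

```text
time_s: 3.03
tcp_pos: [0.6142, -0.3258, 0.1207]
orientation: [-3.141, 0.0, -2.445]
ft_force: [0.0, 0.8, 0.2]
finger_gap: 0.997
```

```bash
python3 - <<'E'
from h import *
s=bot.get_state();print(s['time_s'],s['tcp_pos'],s['orientation'])
f=grab('wrist','w2')
p=w2pix(f,[[.613,-.326,.006]])[0];print(p)
try: print(topc(f,tuple(int(v) for v in (p[0]-40,max(0,p[1]-40),p[0]+40,p[1]+40)),red,.006))
except Exception as e: print(e)
E
```

```text
3.0333 [ 0.61417092 -0.32575305  0.12068734] [-3.14051184e+00  4.00253848e-04 -2.44475105e+00]
[254.00058794 179.96023061]
(array([251.91875   , 180.15208333]), array([ 614.30700794, -327.23364007]), (614.279541015625, -327.16229248046875), 10.919943809509277)
```

View pics/w2.png

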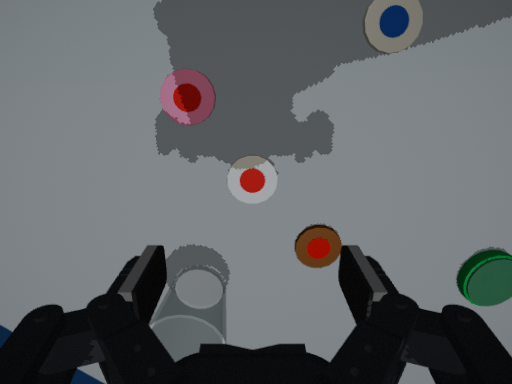

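The disc sits at (252,180) between the fingers, with the beaker and look-alikes clear. Descending.

Emit:
apply_moves:
  motion:
    - [[-1,0,-0.001,-0.03,0],[-1,0,-0.001,-0.06,0],[-1,0,-0.001,-0.08,0],[-1,0,-0.001,-0.095,0],[-1,0,-0.001,-0.105,0],[-1,0,-0.001,-0.11,0],[-1,0,-0.001,-0.112,0],[-1,0,-0.001,-0.112,0],[-1,0,-0.001,-0.112,0]]
  newtons: 30

```text
time_s: 3.83
tcp_pos: [0.6148, -0.3284, 0.0089]
orientation: [-3.139, 0.001, -2.446]
ft_force: [0.5, 0.4, -0.1]
finger_gap: 1.002
```

Emit:
apply_moves:
  motion:
    - [[-1,0,0.001,-0.002,0],[-0.5,0,0.001,-0.002,0],[0,0,0.001,-0.002,0],[0.3,0,0.001,-0.002,0],[0.6,0,0.001,-0.002,0],[0.6,0,0.001,-0.002,0],[0.6,0,0.001,-0.002,0],[0.6,0,0.001,-0.002,0],[0.6,0,0.001,-0.002,0]]
  newtons: 30

```text
time_s: 4.58
tcp_pos: [0.6144, -0.3273, 0.0064]
orientation: [-3.14, 0.001, -2.446]
ft_force: [-0.6, 0.3, 6.4]
finger_gap: 0.491
```

```bash
python3 - <<'E'
from h import *
s=bot.get_state();print(s['time_s'],s['tcp_pos'],s['ft_force'],s['finger_gap'])
f=grab('wrist','w3')
E
```

```text
4.5833 [ 0.6143661  -0.32726428  0.0064047 ] [-0.58486522  0.31810891  6.38603116] 0.4912705208032608
```

View pics/w3.png

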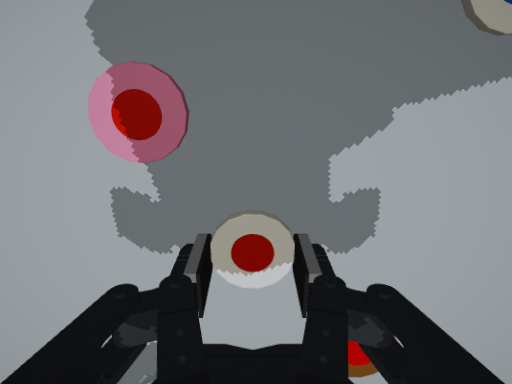

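The fingers hold the disc: gap 0.49 (about 42 mm), dot at (252,252) between the pads, and the tips lightly touch the table. Lifting.

Emit:
apply_moves:
  motion:
    - [[0.8,0,0,0.001,0],[0.8,0,0,0.005,0],[0.8,0,0,0.02,0],[0.8,0,0,0.05,0],[0.8,0,0,0.08,0],[0.8,0,0,0.1,0],[0.8,0,0,0.1,0],[0.8,0,0,0.1,0]]
  newtons: 30

```text
time_s: 5.3
tcp_pos: [0.6145, -0.3274, 0.1069]
orientation: [-3.139, 0.001, -2.446]
ft_force: [0.5, -0.0, -1.7]
finger_gap: 0.491
```

```bash
python3 - <<'E'
from h import *
s=bot.get_state();print(s['time_s'],s['tcp_pos'],s['ft_force'],s['finger_gap'])
f=grab('wrist','w4')
E
```

```text
5.3 [ 0.61451883 -0.32744129  0.10691548] [ 0.52466006 -0.03167497 -1.7474878 ] 0.49146319397607935
```

View pics/w4.png

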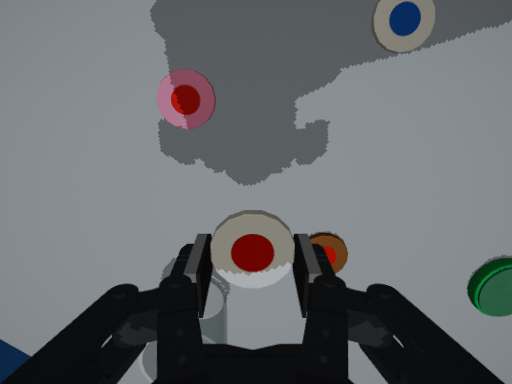

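The disc is held level. Moving over towards the pad.

Emit:
apply_moves:
  motion:
    - [[0.8,-0.01,0.035,0,0],[0.8,-0.02,0.07,0,0],[0.8,-0.03,0.105,0,0],[0.8,-0.04,0.14,0,0],[0.8,-0.055,0.175,0,0],[0.8,-0.065,0.205,0,0],[0.8,-0.07,0.23,0,0],[0.8,-0.073,0.246,0,0],[0.8,-0.073,0.246,0,0],[0.8,-0.073,0.246,0,0],[0.8,-0.073,0.246,0,0]]

```text
time_s: 6.27
tcp_pos: [0.5401, -0.0811, 0.1042]
orientation: [3.141, -0.001, -2.446]
ft_force: [-0.1, 0.3, 0.5]
finger_gap: 0.493
```

```bash
python3 - <<'E'
from h import *
s=bot.get_state();print(s['time_s'],s['tcp_pos'],s['ft_force'],s['finger_gap'])
f=grab('wrist','w5')
cv2.imwrite('pics/c5.png',cv2.resize(f['frame'][120:320,130:380],None,fx=3,fy=3))
for p in [(.541,-.081),(.541,-.078)]:
  t=np.linspace(0,2*np.pi,13)[:-1]; print(w2pix(f,np.c_[p[0]+.027*np.cos(t),p[1]+.027*np.sin(t),0*t+.014]).round().tolist())
E
```

```text
6.2667 [ 0.54009694 -0.08106752  0.10421444] [-0.07497001  0.34555581  0.50186155] 0.49288301814460767
[[231.0, 216.0], [247.0, 223.0], [264.0, 221.0], [278.0, 212.0], [286.0, 198.0], [285.0, 181.0], [275.0, 167.0], [259.0, 159.0], [240.0, 161.0], [225.0, 171.0], [218.0, 187.0], [221.0, 203.0]]
[[234.0, 218.0], [250.0, 225.0], [267.0, 224.0], [281.0, 215.0], [289.0, 200.0], [288.0, 183.0], [278.0, 169.0], [262.0, 162.0], [243.0, 163.0], [228.0, 173.0], [221.0, 189.0], [223.0, 205.0]]
```

View pics/c5.png

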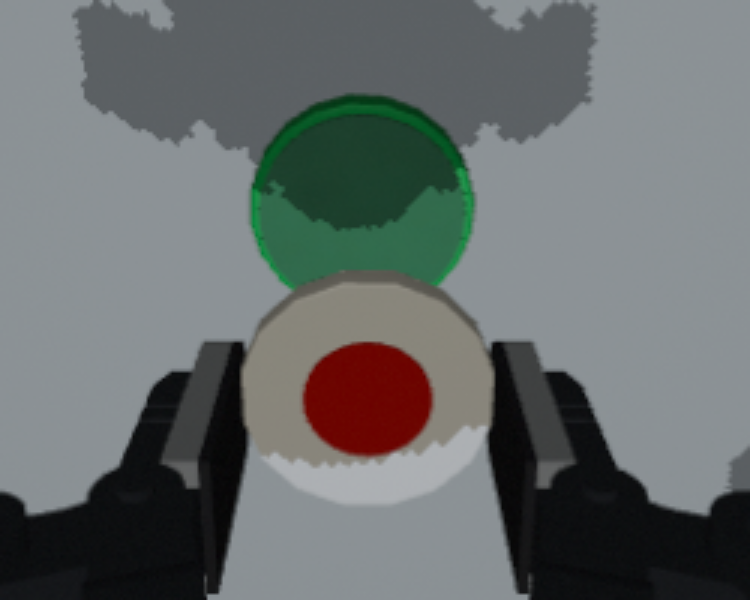

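Emit:
apply_moves:
  motion:
    - [[0.8,0,-0.001,-0.03,0],[0.8,0,-0.001,-0.055,0],[0.8,0,-0.001,-0.07,0],[0.8,0,-0.001,-0.078,0],[0.8,0,-0.001,-0.082,0],[0.8,0,-0.001,-0.083,0],[0.8,0,-0.001,-0.083,0],[0.8,0,-0.001,-0.083,0]]

```text
time_s: 6.98
tcp_pos: [0.5418, -0.0823, 0.0234]
orientation: [-3.14, 0.001, -2.447]
ft_force: [0.8, -0.5, -0.9]
finger_gap: 0.492
```

Emit:
apply_moves:
  motion:
    - [[0.8,0,0,-0.001,0],[0.8,0,0,-0.0015,0],[0.8,0,0,-0.002,0],[0.8,0,0,-0.0025,0],[0.8,0,0,-0.0025,0],[0.8,0,0,-0.0025,0]]

```text
time_s: 7.48
tcp_pos: [0.541, -0.0818, 0.0204]
orientation: [-3.141, 0.0, -2.446]
ft_force: [-0.4, -0.7, 5.0]
finger_gap: 0.495
```

```bash
python3 - <<'E'
from h import *
s=bot.get_state();print(s['time_s'],s['tcp_pos'],s['ft_force'],s['finger_gap'])
f=grab('scene','s6')
cv2.imwrite('pics/c6.png',cv2.resize(f['frame'][180:260,180:290],None,fx=6,fy=6,interpolation=cv2.INTER_CUBIC))
E
```

```text
7.4833 [ 0.54097884 -0.08183799  0.02037404] [-0.36289884 -0.71769499  5.01367687] 0.4951296273168435
```

View pics/c6.png

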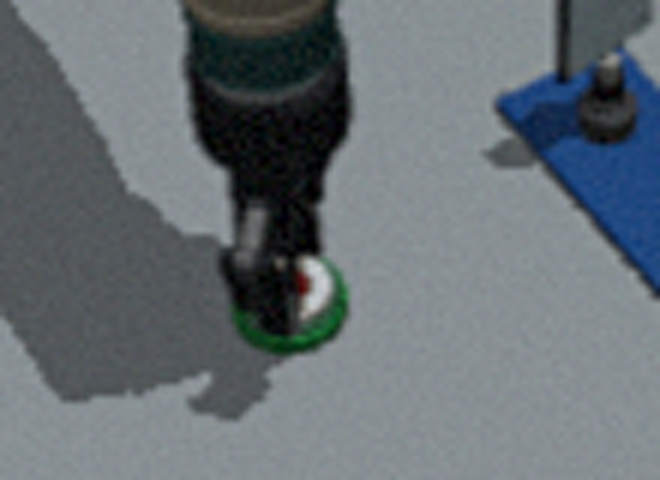

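Contact came at the expected height (z 0.0204, 5 N). Releasing.

Emit:
apply_moves:
  motion:
    - [[0.2,0,0,0,0],[0,0,0,0,0],[-0.2,0,0,0,0],[-0.5,0,0,0,0],[-0.8,0,0,0,0],[-1,0,0,0,0],[-1,0,0,0.01,0],[-1,0,0,0.03,0],[-1,0,0,0.06,0],[-1,0,0,0.1,0],[-1,0,0,0.1,0],[-1,0,0,0.1,0]]

```text
time_s: 8.53
tcp_pos: [0.5435, -0.0826, 0.1236]
orientation: [-3.135, 0.004, -2.446]
ft_force: [0.8, 0.9, 0.4]
finger_gap: 1.002
```

```bash
python3 - <<'E'
from h import *
s=bot.get_state();print(s['time_s'],s['tcp_pos'],s['ft_force'],s['finger_gap'])
f=grab('wrist','w7')
cv2.imwrite('pics/c7.png',cv2.resize(f['frame'][120:320,130:380],None,fx=3,fy=3))
p=w2pix(f,[[.541,-.082,.02]])[0];print(p)
print(topc(f,tuple(int(v) for v in (p[0]-40,p[1]-40,p[0]+40,p[1]+40)),red,.020))
E
```

```text
8.5333 [ 0.54354495 -0.08256064  0.12357702] [0.77626162 0.87382425 0.42597769] 1.0018312518147412
[256.5284218  183.14924179]
(array([255.43545279, 183.17148362]), array([541.62232522, -82.6514864 ]), (541.7571411132812, -82.50294494628906), 10.870304107666016)
```

View pics/c7.png

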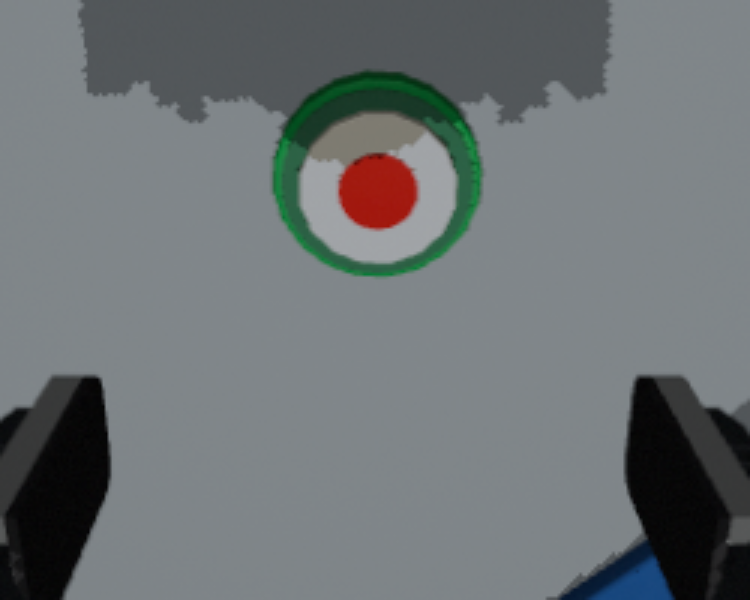

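The disc lies centred on the pad, dot at crop (378,190), measured (0.5416,-0.0826). Now going above the bar at (0.5565,0.1195) with the jaws turned across its thickness.

Emit:
apply_moves:
  motion:
    - [[-1,0,0,0.04,0.1],[-1,0,0,0.08,0.2],[-1,0,0,0.12,0.3],[-1,0,0.02,0.15,0.4],[-1,0,0.05,0.16,0.5],[-1,0.005,0.08,0.16,0.6],[-1,0.01,0.11,0.16,0.7],[-1,0.015,0.14,0.16,0.8],[-1,0.015,0.17,0.16,0.9],[-1,0.015,0.2,0.16,0.905],[-1,0.015,0.2,0.16,0.905],[-1,0.015,0.2,0.16,0.905],[-1,0.015,0.2,0.16,0.905],[-1,0.015,0.2,0.16,0.905]]

```text
time_s: 9.75
tcp_pos: [0.5552, 0.1173, 0.2789]
orientation: [3.14, -0.0, -1.543]
ft_force: [-0.4, 0.3, 0.4]
finger_gap: 0.997
```

```bash
python3 - <<'E'
from h import *
s=bot.get_state();print(s['time_s'],s['tcp_pos'],s['orientation'],s['finger_gap'])
f=grab('wrist','w8'); a=.03; c=np.array([.5565,.1195]);ux=np.array([np.cos(a),np.sin(a)]);uy=np.array([-ux[1],ux[0]])
q=[np.r_[c+i*.007*ux+j*.022*uy,.216] for i,j in [(1,1),(1,-1),(-1,-1),(-1,1)]]
p=w2pix(f,q);print(p.round(1).tolist())
im=f['frame'].copy();cv2.polylines(im,[p.round().astype(int)],True,(255,0,0),1)
cv2.imwrite('pics/c8.png',cv2.resize(im,None,fx=1.5,fy=1.5))
org=lambda h:(abs(h[...,0]-12)<8)&(h[...,1]>150)&(h[...,2]>120)
cc,m=cen(f,(150,60,360,330),org);ys,xs=np.nonzero(m);r=cv2.minAreaRect((pix2w(f,np.c_[xs,ys],.216)[:,:2]*1000).astype(np.float32));print(cc,r)
E
```

```text
9.75 [0.55516845 0.11725807 0.27887079] [ 3.13974120e+00 -4.97519610e-04 -1.54253711e+00] 0.9972992862842911
[[242.3, 236.9], [241.5, 179.3], [262.1, 179.2], [261.6, 236.9]]
[249.12727273 204.87979798] ((558.6200561523438, 116.7750244140625), (12.664979934692383, 41.69686508178711), 1.9661974906921387)
```

View pics/c8.png

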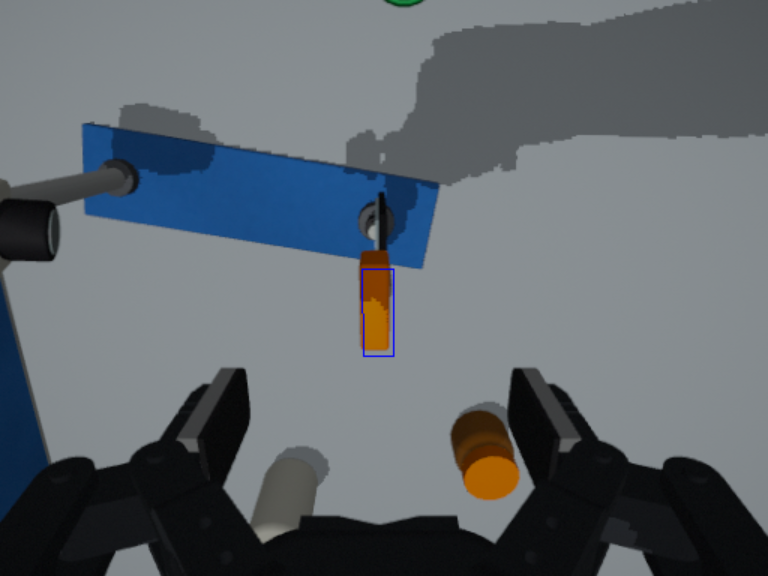

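The bar shows at (375,300) in the enlarged view. Its angle matches (1.97° against the expected 1.7°) and its position is within about 2 mm. Descending and gripping.

Emit:
apply_moves:
  motion:
    - [[-1,0.002,0.001,-0.02,0],[-1,0.002,0.001,-0.04,0],[-1,0.002,0.001,-0.06,0],[-1,0.002,0.001,-0.075,0],[-1,0.002,0.001,-0.085,0],[-1,0.002,0.001,-0.086,0],[-1,0.002,0.001,-0.086,0],[-0.5,0.002,0.001,-0.086,0],[0,0.002,0.001,-0.086,0],[0.5,0.002,0.001,-0.086,0],[0.8,0.002,0.001,-0.086,0],[1,0.002,0.001,-0.086,0],[1,0.002,0.001,-0.086,0],[1,0.002,0.001,-0.086,0],[1,0.002,0.001,-0.086,0],[1,0.002,0.001,-0.086,0]]
  newtons: 40

```text
time_s: 11.13
tcp_pos: [0.5566, 0.1192, 0.1943]
orientation: [3.14, 0.0, -1.541]
ft_force: [-3.0, -0.8, 6.1]
finger_gap: 0.161
```

```bash
python3 - <<'E'
from h import *
s=bot.get_state();print(s['time_s'],s['tcp_pos'],s['orientation'],s['ft_force'],s['torque'],s['finger_gap'])
f=grab('wrist','w9');grab('side','d9')
E
```

```text
11.1333 [0.55664665 0.11923793 0.19430272] [ 3.13965991e+00  1.04936295e-04 -1.54122873e+00] [-3.00833222 -0.8118405   6.06432187] [-0.11973613  1.36454918 -0.05279229] 0.1610435642352992
```

View pics/w9.png

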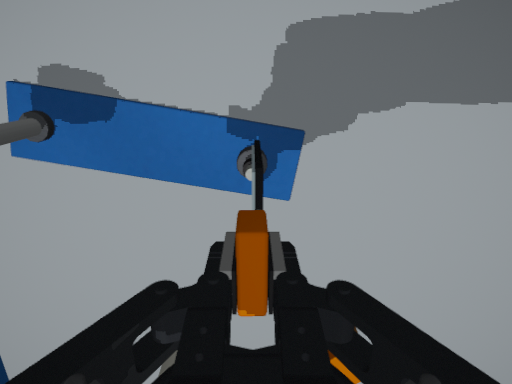

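The bar is gripped (gap 0.161, about 13.7 mm). Turning clockwise by 0.925 rad.

Emit:
apply_moves:
  motion:
    - [[1,0,0,0,-0.06],[1,0,0,0,-0.12],[1,0,0,0,-0.18],[1,0,0,0,-0.24],[1,0,0,0,-0.3],[1,0,0,0,-0.36],[1,0,0,0,-0.42],[1,0,0,0,-0.48],[1,0,0,0,-0.54],[1,0,0,0,-0.6],[1,0,0,0,-0.66],[1,0,0,0,-0.72],[1,0,0,0,-0.78],[1,0,0,0,-0.84],[1,0,0,0,-0.89],[1,0,0,0,-0.925],[1,0,0,0,-0.925],[1,0,0,0,-0.925],[1,0,0,0,-0.925]]
  newtons: 50

```text
time_s: 12.82
tcp_pos: [0.5585, 0.1188, 0.1943]
orientation: [-3.14, 0.001, -2.466]
ft_force: [2.3, -4.1, 3.8]
finger_gap: 0.154
```

```bash
python3 - <<'E'
from h import *
s=bot.get_state();print(s['time_s'],s['tcp_pos'],s['orientation'],s['ft_force'],s['torque'],s['finger_gap'])
w=grab('wrist','w10');d=grab('side','d10');c=grab('scene','s10')
crop=lambda f,y0,y1,x0,x1,k:cv2.resize(f['frame'][y0:y1,x0:x1],None,fx=k,fy=k,interpolation=cv2.INTER_CUBIC)
cv2.imwrite('pics/c10.png',crop(d,110,290,140,350,3.3));cv2.imwrite('pics/c11.png',crop(c,120,260,200,360,4))
E
```

```text
12.8167 [0.55845444 0.1187829  0.19434768] [-3.14013293e+00  1.00245597e-03 -2.46602794e+00] [ 2.29511912 -4.13485294  3.79347128] [-0.11111177  0.38654039  0.0762944 ] 0.15432829516943694
```

View pics/w10.png

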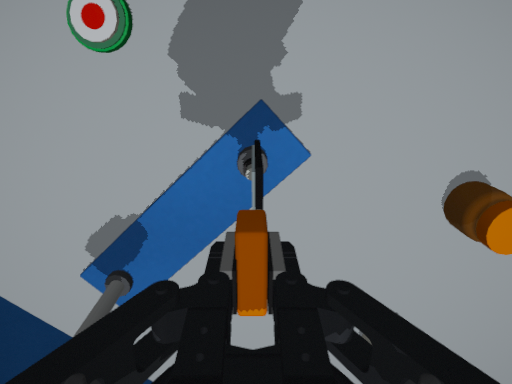

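View pics/c10.png

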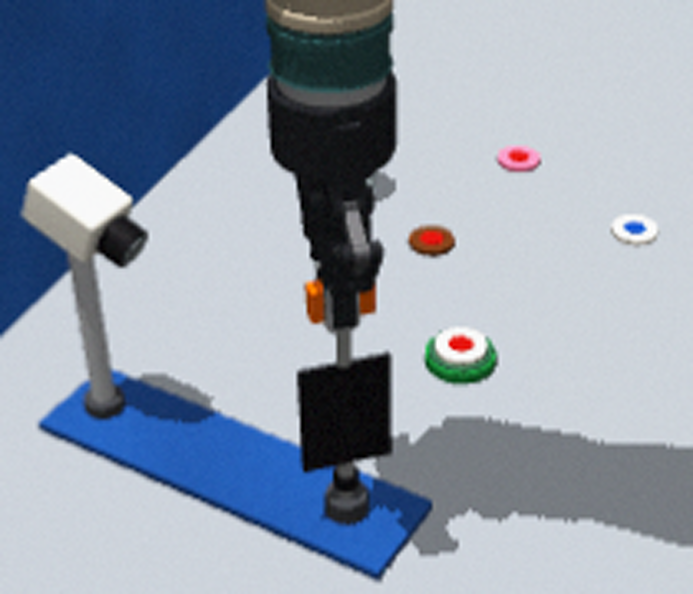

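View pics/c11.png

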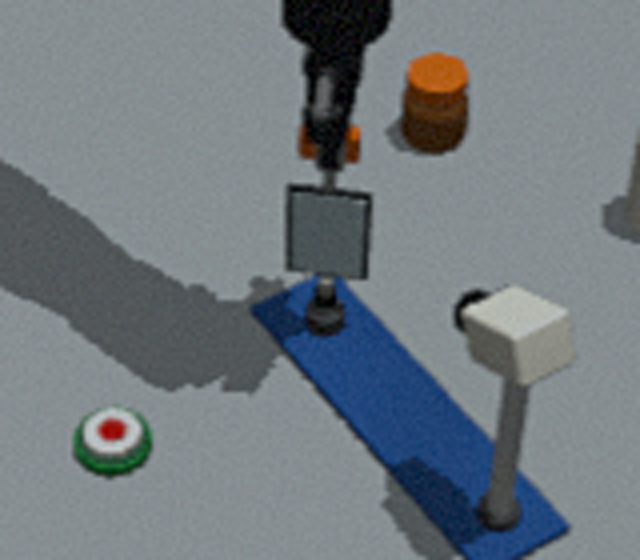

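Side and scene views show the mirror turned, the fingers on the bar, and the disc still centred on the pad. Last numeric check: tool yaw, frame edge and disc position.

Emit:
apply_moves:
  motion:
    - [[1,0,0,0,0],[1,0,0,0,0],[1,0,0,0,0],[1,0,0,0,0],[1,0,0,0,0],[1,0,0,0,0]]

```text
time_s: 13.47
tcp_pos: [0.5584, 0.1188, 0.1943]
orientation: [-3.14, 0.001, -2.466]
ft_force: [2.3, -4.5, 4.6]
finger_gap: 0.155
```

```bash
python3 - <<'E'
from h import *
s=bot.get_state();print(s['time_s'],s['tcp_pos'],s['orientation'],s['ft_force'],s['joint_vel'].round(4),s['finger_gap'])
c=load('s10');d=load('d10');w=load('w10')
R=[topc(f,b,red,.020)[1] for f,b in [(c,(217,218,240,240)),(d,(270,205,290,222)),(w,(70,0,115,40))]];print('disc',R)
a=pix2w(c,[(272,166.3),(293,168)],.152);v=a[1]-a[0];n1=np.arctan2(v[1],v[0])-np.pi/2
b=pix2w(d,[(140+300/3.3,110+370/3.3),(140+389/3.3,110+355/3.3)],.152);u=b[1]-b[0];n2=np.arctan2(u[1],u[0])
print('edge lens',np.linalg.norm(v),np.linalg.norm(u),a.mean(0),b.mean(0),'normal',n1%np.pi-np.pi,(n2+np.pi/2)%np.pi-np.pi)
nt=s['orientation'][2]+np.pi/2; ax=np.array([.557,.119]);th=-.1448
for n in (nt,):
  sa=2*n-th
  for p in R:
    r=p/1000-ax; print('n',n,'m',th+.175-n,'y in sight mm',1000*(-np.sin(sa)*r[0]+np.cos(sa)*r[1]),'x',1000*(np.cos(sa)*r[0]+np.sin(sa)*r[1])-200)
E
```

```text
13.4667 [0.55844302 0.11879027 0.19432241] [-3.13986717e+00  8.38574944e-04 -2.46623873e+00] [ 2.33032784 -4.54520106  4.60880291] [ 0.0012  0.0008  0.     -0.0003 -0.0014 -0.0003] 0.15453496928871113
disc [array([539.48790766, -79.57996612]), array([539.59711614, -81.87686709]), array([541.5505775 , -82.83604267])]
edge lens 0.06269708675954182 0.060587215188878316 [0.55528544 0.12474067 0.152     ] [0.55210056 0.12172166 0.152     ] normal -0.8330352645867527 -0.9317243135735813
n -0.8954424063508988 m 0.9256424063508988 y in sight mm -2.5258188008753115 x -0.6653653714436132
n -0.8954424063508988 m 0.9256424063508988 y in sight mm -2.244152820095468 x 1.6168144724031208
n -0.8954424063508988 m 0.9256424063508988 y in sight mm -0.22407863607727502 x 2.4263386131138702
```

```bash
python3 -c "
from rig import bot
print(bot.finish_job())"
```

```text
the job is handed in; nothing more can be done
None
```

The red-dotted disc is on the pad and released. The arm is still gripping the turning bar, holding the mirror at about 0.926 rad, and the job is handed in at about 13.5 s. The hand-in reported no verdict.

**Disc on the pad:** it lies flat, dot up. The wrist view put it within about 2 mm of the pad's middle. The three camera views gave positions about 3 mm apart.

**Aim:** the line of sight works out to pass within 3 mm of the disc's centre left-to-right, against a limit of 22 mm. This comes from the tool's yaw and the measured station direction. A rough reading of the mirror frame's edge in two pictures gave −0.83 and −0.93 rad, against −0.895 rad from the tool. The mean agrees, but each reading alone is off by up to 0.06 rad, about the size of the mirror's aiming tolerance. I trusted the tool yaw because the bar looked square between the pads.

**Grip:** 50 N was commanded. The gap reads about 13 mm on the 14 mm bar, and the arm was still.

**Other objects:** I saw no sign that the blue disc, jar, bottle or beaker had been touched, but I did not measure their positions again at the end.

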